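# Swap the vial in a push-push vial reader

### The job

The blue-capped vial in the small white reader has been measured: press it down until the catch lets go and it pops up, then lift it out and stand it upright in the middle of the white disc. Put the red-capped vial into the reader and press it down until the catch takes hold, so that it stays down when you let go. Press gently, stopping as soon as you feel the carriage bottom, never with more than 20 N, and leave the other vials and the dropper bottle standing where they are.

Things in the scene. Friction and masses are not known exactly. Their poses are not given: they have to be found in the camera images.
- reader: white bench-top vial reader, fixed, 106 (x) x 116 (y) x 82 mm tall, display on its front (-x) side. Origin: centre of its underside, z up. Flat top at 82 mm with a round hole 46 mm wide, centred 12 mm behind (+x of) the origin, in which the black carriage slides straight up and down.
- well (a point): centre of the hole in the reader's top, at the height of that top (82 mm above the bench), on the axis of the carriage. The carriage's stop lies 10 to 27 mm below its caught height, at a depth that differs from unit to unit and cannot be seen; there the force climbs by about 8 N per mm. More than 20 N does damage.
- pocket_floor (a point): centre of the floor of the carriage's pocket, on which a vial stands; moves with the carriage. The carriage is a black cup 40 mm wide; its round pocket is 27.5 mm wide and 18 mm deep, so the rim is 18 mm above this point. Caught: 17 mm below the reader's top, rim about flush with the top; popped up: about 6 mm above the top.
- carriage (a joint): height of the carriage in m: about 0.001 held by the catch (as at the start), 0.0245 popped up, negative when pressed below the caught height. A spring lifts it: 5 N popped up, 7 N caught, up to 11 N at the deepest stop. Push-push catch: pressed to its felt stop and then let go, the carriage changes from caught to popped up or back; pressed short of the stop by over 1 mm, it may not.
- blue_vial: specimen vial with a blue cap, 56 mm tall: glass body 24 mm wide up to 46 mm, cap 27 mm wide from 46 to 56 mm; 0.02-0.045 kg. Origin: centre of its underside, z up. At the start it stands in the pocket of the caught carriage; the cap is pressed from above to release it.
- red_vial: specimen vial with a red cap, 56 mm tall: glass body 24 mm wide up to 46 mm, cap 27 mm wide from 46 to 56 mm; 0.02-0.045 kg. Origin: centre of its underside, z up. At the start it stands on the bench; it is to be loaded.
- white_disc: plain white disc, 60 mm wide, 9 mm tall, lying on the bench, fixed. Origin: centre of its underside.
- disc_top (a point): centre of the upper face of the white disc, 9 mm above the bench.
- green_vial: specimen vial with a green cap, 56 mm tall: glass body 24 mm wide up to 46 mm, cap 27 mm wide from 46 to 56 mm; 0.02-0.045 kg. Origin: centre of its underside, z up. Bystander on the bench.
- white_vial: specimen vial with a white cap, 56 mm tall: glass body 24 mm wide up to 46 mm, cap 27 mm wide from 46 to 56 mm; 0.02-0.045 kg. Origin: centre of its underside, z up. Bystander on the bench.
- amber_dropper: amber dropper bottle with a black bulb, 33 mm wide, 96 mm tall. Origin: centre of its underside. Bystander on the bench.
Not all that is in view belongs to the job. Of the things that look like the blue_vial, the larger one is meant. Of the things that look like the white_disc, the larger one is meant.

How it is judged:
By the outcome, as a careful person would: the job done as asked, in the order asked, and still so for the second after the job is handed in, with the robot touching nothing.
It also fails if it takes over 72 s, if anything falls off the work surface, if the arm or the gripper's body presses on something with over 40 N, if the wrist force passes 120 N, or if a joint passes its speed limit or range.

### The arm

A 6-joint arm with a two-finger parallel gripper is mounted at the origin on a cart in front of the work surface, level with it; the furniture and walls round the work are solid. World frame = base frame: x ahead of the robot, y to its left, z up, the work surface at z = 0. Lengths are in m, angles in rad, forces in N, time in s.
With the tool pointing down it reaches from about 0.35 to 0.775 m from the base axis. Payload 7.3 kg.
Tool frame: the origin (TCP) lies midway between the tips of the shut fingers; the grasp point (between the pads) lies 19 mm behind it (robot.grip_depth is the z of the grasp point in the tool frame, in m); z points along the fingers, y is the line along which they close (so a half turn about z gives the same grasp; the last joint's range is limited). The gripper opens to 92 mm and grips with 3 to 60 N. Pads are 19 mm wide; open, the fingers measure 130 mm over their backs; the gripper's body (75 mm by 190 mm) begins 47 mm behind the grasp point.
Start: joints at [-1.294, 0.342, 1.524, -0, 1.275, -0.146], TCP at [0.215, -0.479, 0.227] pointing down, gripper open.
Joint ranges: [-2.53, 2.53], [-0.77, 2.02], [0.04, 2.7], [-1, 4.14], [0.28, 2.66], [-3.11, 3.11]. Speed limits (rad/s): [2.57, 2.57, 3.14, 3.14, 3.14, 3.14].

### API

Orientations are given as [roll, pitch, yaw] about the fixed x, y, z axes, in that order (R = Rz(yaw) Ry(pitch) Rx(roll)).
In Python, from cell import robot, viewer gives the robot as it stands.
- The arm moves only by the tool step_arm, never from a script. Its argument "increments" is a list of rows, each an object with "delta_pos": the shift along the tool's x, y, z in cm, a list of three; "dr": the turn, a rotation vector about the tool's x, y, z in degrees, a list of three; "fingers": the closure, from -1 (fully open) to 1 (shut), so that 0 is half open. In form: [{"delta_pos": [tx, ty, tz], "dr": [wx, wy, wz], "fingers": fingers}, ...]. A call has exactly 5 rows; each row is the pose to reach, as a shift and turn from the pose commanded when the call began, along the tool's axes at that moment; what a row does not reach only later rows make up. A row lasts 1/8 s, in which the tool goes at most 62.5 mm and 10.7 degrees, less where a joint would pass 70% of its speed; a pose out of reach is approached as far as the arm can. A call with a gripper value outside its range is refused whole. The fingers move at their own pace and stop on an object; "newtons" is the grip in N (left out, the last holds). Time passes only in rows, so rows that repeat a pose let the fingers close, or fill a call up. It gives the time, the measured TCP pose, the force, the opening and the grip force at its end, in the units of the state.
- robot.observe(): the state, without advancing time (a new reading comes with each control period).
- viewer.read_camera(name): name is "scene" or "top" or "wrist"; returns the picture (400x640x3 uint8, red, green, blue); there is no depth.
- viewer.camera_params(name): a dict with "K" (3x3 intrinsics, pixels), "k1" (the pictures are not rectified: a ray, as slopes to the right and down, at radius r is drawn at 1 + k1 r^2 times it, then the intrinsics apply), "T" (4x4, takes a point from camera to world coordinates). Camera axes: x right, y down, z forward; pixel columns grow to the right and rows downward; lengths in m; the calibration is good to about 2 mm. A picture is of the moment at which its call begins: read the wrist's pose just before it. camera_params takes no time and is no camera call; for the wrist camera it gives the pose at the moment of the call.
- robot.hand_in(): hands the job in; it is judged then, once.
The state is a dict: "time": time; "qpos": joint angles; "qvel": joint speeds; "joint_efforts": joint torques, N m; "tool_pos": TCP position; "tool_rot": TCP orientation; "contact_force": force on the tool from outside, world axes, zero at the start; "torque": the same for the moment, N m; "opening": finger opening in m; "grip_force": force on a finger pad.
Only numpy, scipy, OpenCV 4.12 (cv2) and the standard library are available. Lean on these libraries where they do the work, as an engineer would, in place of code of your own. Each camera call takes 0.05 s, during which the arm holds its last target. There are 200 camera calls.

## Working session

There is one attempt and no reset: what is moved stays moved. The work goes in short steps, Python scripts to look and compute and a tool call to move; the robot and the scene stay as the last step left them, time stands still between calls to the robot, and variables do not carry over. Pictures are saved under pics/ and viewed, at most 10 in all, crops included, and the job is handed in when it is done.

Besides the shell and the picture viewer there is one more tool, called by a JSON object that holds its "name" and its "arguments", one argument or row to a line. step_arm: Moves the arm, as the interface text tells. Its arguments: {"type":"object","properties":{"increments":{"type":"array"},"newtons":{"type":"number"}},"required":["increments"]}

```bash
mkdir -p pics; ls; python3 - <<'E'
from cell import robot, viewer
import cv2, numpy as np
ims=[]
for n in ("scene","top"):
    im=viewer.read_camera(n); np.save(n+'.npy',im); cv2.imwrite(f'pics/{n}0.png',im[:,:,::-1])
    p=viewer.camera_params(n); print(n,np.round(p['K'],1).tolist(),p['k1'],np.round(p['T'],3).tolist())
print(robot.observe(), robot.grip_depth)
E
```

```text
pics
scene [[489.0, 0.0, 320.0], [0.0, 489.0, 199.2], [0.0, 0.0, 1.0]] -0.015219565442662734 [[-0.901, -0.301, 0.313, 0.216], [-0.434, 0.594, -0.678, 0.865], [0.018, -0.746, -0.665, 0.839], [0.0, 0.0, 0.0, 1.0]]
top [[449.3, 0.0, 323.8], [0.0, 449.3, 198.5], [0.0, 0.0, 1.0]] -0.11749344469915002 [[-0.009, -0.99, 0.138, 0.448], [-1.0, 0.008, -0.011, 0.099], [0.01, -0.138, -0.99, 1.106], [0.0, 0.0, 0.0, 1.0]]
{'time': 0.1, 'qpos': array([-1.29400766e+00,  3.42658339e-01,  1.52486205e+00, -3.27545263e-06,
        1.27538977e+00, -1.46006221e-01]), 'qvel': array([ 0.00145031, -0.00122908, -0.00372146,  0.00066429,  0.00074809,
        0.00108109]), 'joint_efforts': array([ 1.65676120e-03, -4.32006490e+01, -2.44692779e+01,  7.19185523e-02,
        5.25902468e-02, -6.14501892e-05]), 'tool_pos': array([ 0.21533775, -0.47844083,  0.22613245]), 'tool_rot': array([-3.14028871e+00, -1.88582871e-04,  4.22795719e-01]), 'contact_force': array([-0.00983734, -0.11216482,  0.03110726]), 'torque': array([0.02829824, 0.03191969, 0.03905129]), 'grip_force': 0.0, 'opening': 0.09200659688708507} -0.0188
```

View pics/scene0.png

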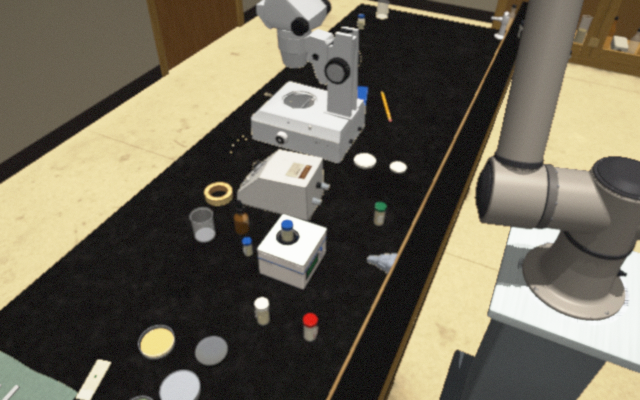

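View pics/top0.png

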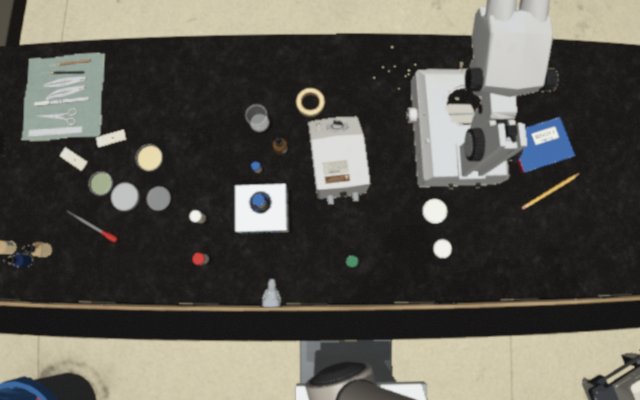

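The scene view shows the reader with the blue vial at about (287,230), and red at (310,325). In the top view the blue cap is at (260,200), red at (200,259), white vial at (195,216) and green at (352,261). The large disc is at (435,211) and the smaller one at (442,248).

```bash
cat > h.py <<'E'
import numpy as np, cv2
from cell import robot, viewer
from scipy.spatial.transform import Rotation as R
def ray(p,uv):
    d=cv2.undistortPoints(np.array([[uv]],float),p['K'],np.array([p['k1'],0,0,0.]))[0,0]
    T=np.array(p['T']); return T[:3,3],T[:3,:3]@np.array([d[0],d[1],1])
def onplane(p,uv,z):
    o,d=ray(p,uv); return o+d*(z-o[2])/d[2]
def proj(p,X):
    T=np.array(p['T']); c=T[:3,:3].T@(np.asarray(X)-T[:3,3]); s=c[:2]/c[2]
    s=s*(1+p['k1']*(s@s)); return (np.array(p['K'])[:2,:2]@s+np.array(p['K'])[:2,2])
def mask(im,col):
    h,s,v=cv2.split(cv2.cvtColor(np.ascontiguousarray(im),cv2.COLOR_RGB2HSV)); h=h.astype(int)
    if col=='red': return ((h<8)|(h>172))&(s>150)&(v>60)
    if col=='blue': return (h>100)&(h<125)&(s>120)&(v>50)
    if col=='green': return (h>50)&(h<90)&(s>100)&(v>40)
    if col=='white': return (s<50)&(v>190)
def blobs(im,col,near=None,rad=25,amin=15):
    n,l,st,c=cv2.connectedComponentsWithStats(mask(im,col).astype(np.uint8))
    out=[(int(st[i,4]),c[i].round(1).tolist(),st[i,:4].tolist()) for i in range(1,n) if st[i,4]>=amin]
    if near is not None: out=[o for o in out if np.hypot(*(np.array(o[1])-near))<rad]
    return sorted(out,reverse=True)
def totool(target,yaw=None):
    s=robot.observe(); Rm=R.from_euler('xyz',s['tool_rot']).as_matrix()
    print('pos',s['tool_pos'].round(4),'rot',s['tool_rot'].round(4),'d_cm',(Rm.T@(np.array(target)-s['tool_pos'])*100).round(2))
    if yaw is not None: print('dr',np.degrees((R.from_matrix(Rm).inv()*R.from_euler('xyz',[np.pi,0,yaw])).as_rotvec()).round(2))
E
python3 - <<'E'
from h import *
im=np.load('top.npy');p=viewer.camera_params('top')
for col,near,z in [('blue',(260,200),.121),('blue',(256,167),.05),('red',(200,259),.056),('green',(352,261),.056),('white',(195,216),.056),('white',(435,211),.009),('white',(442,248),.009),('white',(261,210),.082)]:
    b=blobs(im,col,near,14)
    for o in b[:2]: print(col,near,o,onplane(p,o[1],z).round(4))
print('dropper',onplane(p,(280,146),.09)); print('hood',onplane(p,(271,285),.03),onplane(p,(260,187),.082))
for c in [(235,185),(287,184),(288,232),(235,232)]: print(onplane(p,c,.082).round(3))
b=np.load('scene.npy'); q=viewer.camera_params('scene')
for col,near,z in [('blue',(287,225),.121),('red',(310,320),.056),('white',(365,160),.009)]:
    for o in blobs(b,col,near,14)[:1]: print('scene',o,onplane(q,o[1],z).round(4))
E
```

```text
blue (260, 200) (122, [258.5, 199.1], [252, 194, 16, 12]) [0.5852 0.2331 0.121 ]
blue (256, 167) (73, [254.7, 165.0], [250, 161, 11, 9]) [0.6778 0.2529 0.05  ]
red (200, 259) (126, [197.6, 258.2], [192, 252, 12, 14]) [0.4559 0.3839 0.056 ]
green (352, 261) (103, [352.0, 261.2], [346, 255, 12, 13]) [0.447  0.0236 0.056 ]
white (195, 216) (98, [194.9, 215.7], [190, 211, 11, 11]) [0.5558 0.3928 0.056 ]
white (435, 211) (437, [434.5, 210.6], [423, 199, 24, 24]) [ 0.5686 -0.1869  0.009 ]
white (442, 248) (241, [442.1, 248.3], [434, 240, 17, 18]) [ 0.4752 -0.2023  0.009 ]
white (261, 210) (1933, [260.1, 208.5], [235, 184, 52, 48]) [0.5688 0.2345 0.082 ]
dropper [0.71370113 0.18880706 0.09      ]
hood [0.39245756 0.21425411 0.03      ] [0.61880644 0.23524103 0.082     ]
[0.624 0.293 0.082]
[0.625 0.173 0.082]
[0.514 0.17  0.082]
[0.515 0.292 0.082]
scene (86, [286.6, 224.7], [282, 220, 10, 10]) [0.5812 0.2373 0.121 ]
scene (200, [309.8, 319.2], [302, 312, 17, 15]) [0.4537 0.3831 0.056 ]
scene (220, [364.6, 159.8], [354, 154, 22, 13]) [ 0.5669 -0.1871  0.009 ]
```

```bash
python3 - <<'E'
from h import *
totool([.55,.20,.25],0.)
s=robot.observe();p=viewer.camera_params('wrist'); Rm=R.from_euler('xyz',s['tool_rot']).as_matrix()
T=np.array(p['T']);print((Rm.T@(T[:3,3]-s['tool_pos'])).round(3),(Rm.T@T[:3,:3]).round(2).tolist(),p['K'][0],p['k1'])
q=viewer.camera_params('scene')
print('scope',[onplane(q,u,0).round(3) for u in [(334,160),(252,143),(365,130)]],'dev',[onplane(q,u,0).round(3) for u in [(312,220),(238,207)]])
E
```

```text
pos [ 0.2153 -0.4784  0.2261] rot [-3.1403e+00 -2.0000e-04  4.2280e-01] d_cm [ 58.36 -48.14  -2.31]
dr [-8.000e-02  1.000e-02  2.422e+01]
[ 0.083 -0.001 -0.158] [[0.0, -0.95, -0.31], [1.0, 0.0, -0.0], [0.0, -0.31, 0.95]] [338.0722332    0.         316.05333663] 0.0014009673706755824
scope [array([ 0.648, -0.158,  0.   ]), array([ 0.898, -0.123,  0.   ]), array([ 0.626, -0.34 ,  0.   ])] dev [array([0.595, 0.089, 0.   ]), array([0.783, 0.131, 0.   ])]
```

{"name": "step_arm", "arguments": {
  "increments": [
    {"delta_pos": [4.9, -4, -0.5], "dr": [0, 0, 5], "fingers": 0},
    {"delta_pos": [9.7, -8, -1], "dr": [0, 0, 10], "fingers": 0},
    {"delta_pos": [14.6, -12, -1.5], "dr": [0, 0, 15], "fingers": 0},
    {"delta_pos": [19.5, -16, -2], "dr": [0, 0, 20], "fingers": 0},
    {"delta_pos": [24.3, -20, -2.3], "dr": [0, 0, 24.2], "fingers": 0}
  ]
}}

```text
time: 0.72
tool_pos: [0.3541, -0.1976, 0.2497]
tool_rot: [3.141, -0.0, -0.003]
contact_force: [0.6, -0.6, -0.7]
opening: 0.0479
grip_force: 0.0
```

```bash
python3 -c "
from h import *
totool([.55,.22,.25],0.)"
```

```text
pos [ 0.3541 -0.1976  0.2497] rot [ 3.1414e+00 -3.0000e-04 -2.7000e-03] d_cm [ 1.948e+01 -4.181e+01 -3.000e-02]
dr [ 0.01 -0.02 -0.15]
```

{"name": "step_arm", "arguments": {
  "increments": [
    {"delta_pos": [2.5, -5.5, 0], "dr": [0, 0, 0], "fingers": 1},
    {"delta_pos": [5, -11, 0], "dr": [0, 0, 0], "fingers": 1},
    {"delta_pos": [7.5, -16.5, 0], "dr": [0, 0, 0], "fingers": 1},
    {"delta_pos": [10, -22, 0], "dr": [0, 0, 0], "fingers": 1},
    {"delta_pos": [12.5, -27.5, 0], "dr": [0, 0, 0], "fingers": 1}
  ]
}}

```text
time: 1.35
tool_pos: [0.4789, 0.0776, 0.2494]
tool_rot: [3.141, 0.0, 0.001]
contact_force: [0.7, -0.0, -0.2]
opening: 0.002
grip_force: 0.0
```

{"name": "step_arm", "arguments": {
  "increments": [
    {"delta_pos": [2.5, -5, 0], "dr": [0, 0, 0], "fingers": 1},
    {"delta_pos": [5, -10, 0], "dr": [0, 0, 0], "fingers": 1},
    {"delta_pos": [7, -14.5, 0], "dr": [0, 0, 0], "fingers": 1},
    {"delta_pos": [7, -14.5, 0], "dr": [0, 0, 0], "fingers": 1},
    {"delta_pos": [7, -14.5, 0], "dr": [0, 0, 0], "fingers": 1}
  ]
}}

```text
time: 1.98
tool_pos: [0.548, 0.2203, 0.2489]
tool_rot: [3.141, 0.001, 0.001]
contact_force: [0.6, 0.3, 1.0]
opening: 0.0005
grip_force: 0.0
```

```bash
python3 - <<'E'
from h import *
s=robot.observe();p=viewer.camera_params('wrist');im=viewer.read_camera('wrist');cv2.imwrite('pics/w1.png',im[:,:,::-1])
for o in blobs(im,'blue',amin=100)[:3]: print(o,onplane(p,o[1],.121).round(4))
for o in blobs(im,'red',amin=100)[:3]: print(o,onplane(p,o[1],.056).round(4))
totool([.5815,.234,.13],0.)
E
```

```text
(1152, [301.2, 146.6], [279, 120, 47, 46]) [0.587  0.2336 0.121 ]
(435, [282.7, 41.4], [272, 30, 23, 24]) [0.6679 0.2468 0.121 ]
(533, [174.9, 252.7], [162, 241, 27, 25]) [0.4555 0.3827 0.056 ]
pos [0.548  0.2198 0.2492] rot [ 3.1408e+00  1.0000e-03 -1.0000e-04] d_cm [ 3.36 -1.43 11.92]
dr [ 0.04  0.06 -0.  ]
```

View pics/w1.png

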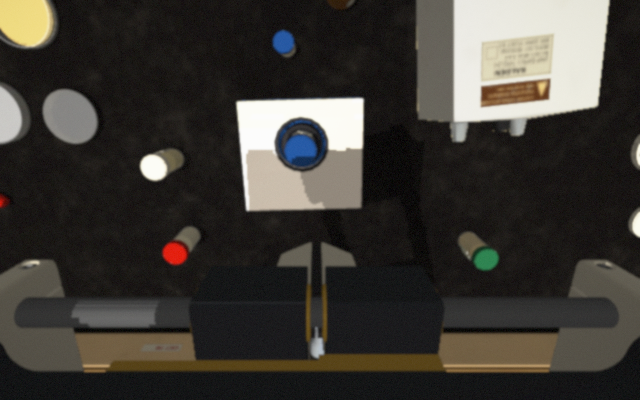

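The cap is centred at about (302,149) and the reader hole at (301,144). The closed fingers will press at (0.583, 0.234).

{"name": "step_arm", "arguments": {
  "increments": [
    {"delta_pos": [2, -0.9, 5], "dr": [0, 0, 0], "fingers": 1},
    {"delta_pos": [3.5, -1.4, 10], "dr": [0, 0, 0], "fingers": 1},
    {"delta_pos": [3.5, -1.4, 12], "dr": [0, 0, 0], "fingers": 1},
    {"delta_pos": [3.5, -1.4, 12.2], "dr": [0, 0, 0], "fingers": 1},
    {"delta_pos": [3.5, -1.4, 12.3], "dr": [0, 0, 0], "fingers": 1}
  ]
}}

```text
time: 2.65
tool_pos: [0.5841, 0.234, 0.128]
tool_rot: [-3.141, -0.002, -0.001]
contact_force: [-0.2, -0.0, -0.3]
opening: 0.0004
grip_force: 0.0
```

{"name": "step_arm", "arguments": {
  "increments": [
    {"delta_pos": [0, 0, 0.2], "dr": [0, 0, 0], "fingers": 1},
    {"delta_pos": [0, 0, 0.4], "dr": [0, 0, 0], "fingers": 1},
    {"delta_pos": [0, 0, 0.6], "dr": [0, 0, 0], "fingers": 1},
    {"delta_pos": [0, 0, 0.7], "dr": [0, 0, 0], "fingers": 1},
    {"delta_pos": [0, 0, 0.7], "dr": [0, 0, 0], "fingers": 1}
  ]
}}

```text
time: 3.28
tool_pos: [0.5838, 0.2349, 0.1206]
tool_rot: [-3.141, -0.002, 0.001]
contact_force: [-1.5, -0.3, 5.9]
opening: 0.0002
grip_force: 3.1
```

{"name": "step_arm", "arguments": {
  "increments": [
    {"delta_pos": [0, 0, 0.25], "dr": [0, 0, 0], "fingers": 1},
    {"delta_pos": [0, 0, 0.5], "dr": [0, 0, 0], "fingers": 1},
    {"delta_pos": [0, 0, 0.7], "dr": [0, 0, 0], "fingers": 1},
    {"delta_pos": [0, 0, 0.8], "dr": [0, 0, 0], "fingers": 1},
    {"delta_pos": [0, 0, 0.8], "dr": [0, 0, 0], "fingers": 1}
  ]
}}

```text
time: 3.9
tool_pos: [0.5839, 0.2349, 0.1129]
tool_rot: [-3.141, -0.002, 0.001]
contact_force: [-1.0, -0.3, 7.0]
opening: 0.0003
grip_force: 3.6
```

{"name": "step_arm", "arguments": {
  "increments": [
    {"delta_pos": [0, 0, 0.05], "dr": [0, 0, 0], "fingers": 1},
    {"delta_pos": [0, 0, 0.1], "dr": [0, 0, 0], "fingers": 1},
    {"delta_pos": [0, 0, 0.1], "dr": [0, 0, 0], "fingers": 1},
    {"delta_pos": [0, 0, 0.1], "dr": [0, 0, 0], "fingers": 1},
    {"delta_pos": [0, 0, 0.1], "dr": [0, 0, 0], "fingers": 1}
  ]
}}

```text
time: 4.53
tool_pos: [0.584, 0.2349, 0.112]
tool_rot: [-3.141, -0.002, 0.001]
contact_force: [-1.2, -0.7, 7.8]
opening: 0.0006
grip_force: 3.9
```

{"name": "step_arm", "arguments": {
  "increments": [
    {"delta_pos": [0, 0, 0.05], "dr": [0, 0, 0], "fingers": 1},
    {"delta_pos": [0, 0, 0.1], "dr": [0, 0, 0], "fingers": 1},
    {"delta_pos": [0, 0, 0.1], "dr": [0, 0, 0], "fingers": 1},
    {"delta_pos": [0, 0, 0.1], "dr": [0, 0, 0], "fingers": 1},
    {"delta_pos": [0, 0, 0.1], "dr": [0, 0, 0], "fingers": 1}
  ]
}}

```text
time: 5.15
tool_pos: [0.584, 0.2349, 0.111]
tool_rot: [-3.141, -0.002, 0.001]
contact_force: [-1.5, 0.7, 7.2]
opening: 0.0003
grip_force: 4.0
```

{"name": "step_arm", "arguments": {
  "increments": [
    {"delta_pos": [0, 0, 0.05], "dr": [0, 0, 0], "fingers": 1},
    {"delta_pos": [0, 0, 0.1], "dr": [0, 0, 0], "fingers": 1},
    {"delta_pos": [0, 0, 0.1], "dr": [0, 0, 0], "fingers": 1},
    {"delta_pos": [0, 0, 0.1], "dr": [0, 0, 0], "fingers": 1},
    {"delta_pos": [0, 0, 0.1], "dr": [0, 0, 0], "fingers": 1}
  ]
}}

```text
time: 5.78
tool_pos: [0.584, 0.2349, 0.1101]
tool_rot: [-3.141, -0.002, 0.001]
contact_force: [-1.9, -0.4, 7.4]
opening: 0.0006
grip_force: 4.0
```

{"name": "step_arm", "arguments": {
  "increments": [
    {"delta_pos": [0, 0, 0.05], "dr": [0, 0, 0], "fingers": 1},
    {"delta_pos": [0, 0, 0.1], "dr": [0, 0, 0], "fingers": 1},
    {"delta_pos": [0, 0, 0.1], "dr": [0, 0, 0], "fingers": 1},
    {"delta_pos": [0, 0, 0.1], "dr": [0, 0, 0], "fingers": 1},
    {"delta_pos": [0, 0, 0.1], "dr": [0, 0, 0], "fingers": 1}
  ]
}}

```text
time: 6.4
tool_pos: [0.584, 0.2349, 0.1093]
tool_rot: [-3.141, -0.002, 0.001]
contact_force: [-2.6, -0.1, 9.9]
opening: 0.0005
grip_force: 4.6
```

{"name": "step_arm", "arguments": {
  "increments": [
    {"delta_pos": [0, 0, 0.04], "dr": [0, 0, 0], "fingers": 1},
    {"delta_pos": [0, 0, 0.04], "dr": [0, 0, 0], "fingers": 1},
    {"delta_pos": [0, 0, 0.04], "dr": [0, 0, 0], "fingers": 1},
    {"delta_pos": [0, 0, 0.04], "dr": [0, 0, 0], "fingers": 1},
    {"delta_pos": [0, 0, 0.04], "dr": [0, 0, 0], "fingers": 1}
  ]
}}

```text
time: 7.02
tool_pos: [0.5841, 0.235, 0.1091]
tool_rot: [-3.141, -0.003, 0.001]
contact_force: [-2.7, -0.6, 10.2]
opening: 0.0005
grip_force: 5.0
```

{"name": "step_arm", "arguments": {
  "increments": [
    {"delta_pos": [0, 0, 0.04], "dr": [0, 0, 0], "fingers": 1},
    {"delta_pos": [0, 0, 0.04], "dr": [0, 0, 0], "fingers": 1},
    {"delta_pos": [0, 0, 0.04], "dr": [0, 0, 0], "fingers": 1},
    {"delta_pos": [0, 0, 0.04], "dr": [0, 0, 0], "fingers": 1},
    {"delta_pos": [0, 0, 0.04], "dr": [0, 0, 0], "fingers": 1}
  ]
}}

```text
time: 7.65
tool_pos: [0.5842, 0.235, 0.1089]
tool_rot: [-3.141, -0.003, 0.001]
contact_force: [-2.8, -0.3, 11.9]
opening: 0.0008
grip_force: 5.5
```

The force is climbing while the tool barely moves, so this is the stop. I'll release now.

{"name": "step_arm", "arguments": {
  "increments": [
    {"delta_pos": [0, 0, -1], "dr": [0, 0, 0], "fingers": 1},
    {"delta_pos": [0, 0, -2], "dr": [0, 0, 0], "fingers": 1},
    {"delta_pos": [0, 0, -3.2], "dr": [0, 0, 0], "fingers": 1},
    {"delta_pos": [0, 0, -6], "dr": [0, 0, 0], "fingers": 1},
    {"delta_pos": [-2, 0, -10], "dr": [0, 0, 0], "fingers": 0.3}
  ]
}}

```text
time: 8.28
tool_pos: [0.5632, 0.2342, 0.2062]
tool_rot: [3.141, 0.003, -0.0]
contact_force: [-0.1, 0.2, 0.2]
opening: 0.0064
grip_force: 0.0
```

```bash
python3 - <<'E'
from h import *
for i in range(2):
    p=viewer.camera_params('wrist');im=viewer.read_camera('wrist')
t=viewer.read_camera('top'); c=viewer.read_camera('scene')
a=cv2.resize(im[0:300,150:550],None,fx=1,fy=1); b=cv2.resize(c[190:290,230:363],None,fx=3,fy=3)
cv2.imwrite('pics/w2.png',np.hstack([a,b])[:,:,::-1])
for o in blobs(im,'blue',amin=100)[:3]: print(o,onplane(p,o[1],.144).round(4))
for o in blobs(t,'blue',(258,199),14)[:1]: print(o,onplane(viewer.camera_params('top'),o[1],.144).round(4))
for o in blobs(c,'blue',(287,215),14)[:1]: print(o,onplane(viewer.camera_params('scene'),o[1],.144).round(4),proj(viewer.camera_params('scene'),(.583,.234,.14)))
totool([.583,.234,.126],0.)
E
```

```text
(1119, [318.4, 184.8], [299, 167, 40, 37]) [0.5851 0.2347 0.144 ]
(514, [296.9, 55.2], [285, 42, 25, 27]) [0.6682 0.2483 0.144 ]
(117, [297.8, 156.2], [291, 144, 20, 28]) [0.6051 0.2487 0.144 ]
(90, [286.1, 216.6], [280, 212, 12, 10]) [0.5817 0.2371 0.144 ] [286.34523567 216.87420658]
pos [0.5635 0.2347 0.2075] rot [-3.1414e+00 -1.5000e-03  7.0000e-04] d_cm [1.93 0.08 8.15]
dr [-0.01 -0.09  0.04]
```

View pics/w2.png

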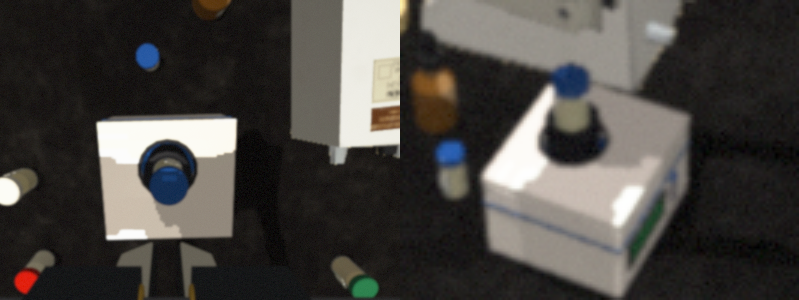

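The left half shows the blue vial popped up, cap at (168,185). The scene crop agrees. I'll grasp it now.

{"name": "step_arm", "arguments": {
  "increments": [
    {"delta_pos": [1, 0, 0], "dr": [0, 0, 0], "fingers": -0.3},
    {"delta_pos": [2, 0, 1], "dr": [0, 0, 0], "fingers": -0.3},
    {"delta_pos": [2, 0, 3], "dr": [0, 0, 0], "fingers": -0.3},
    {"delta_pos": [2, 0, 6], "dr": [0, 0, 0], "fingers": -0.3},
    {"delta_pos": [2, 0, 8.6], "dr": [0, 0, 0], "fingers": -0.3}
  ],
  "newtons": 12
}}

```text
time: 9.1
tool_pos: [0.5835, 0.2342, 0.1177]
tool_rot: [3.141, 0.003, -0.0]
contact_force: [-0.4, 0.2, -0.2]
opening: 0.0592
grip_force: 0.0
```

{"name": "step_arm", "arguments": {
  "increments": [
    {"delta_pos": [0, 0, 0], "dr": [0, 0, 0], "fingers": -0.3},
    {"delta_pos": [0, 0, 0], "dr": [0, 0, 0], "fingers": 1},
    {"delta_pos": [0, 0, 0], "dr": [0, 0, 0], "fingers": 1},
    {"delta_pos": [0, 0, 0], "dr": [0, 0, 0], "fingers": 1},
    {"delta_pos": [0, 0, 0], "dr": [0, 0, 0], "fingers": 1}
  ]
}}

```text
time: 9.72
tool_pos: [0.5837, 0.2347, 0.1213]
tool_rot: [-3.141, -0.001, 0.0]
contact_force: [0.1, 0.2, 1.9]
opening: 0.0263
grip_force: 12.0
```

{"name": "step_arm", "arguments": {
  "increments": [
    {"delta_pos": [0, 0, -1], "dr": [0, 0, 0], "fingers": 1},
    {"delta_pos": [0, 0, -3], "dr": [0, 0, 0], "fingers": 1},
    {"delta_pos": [0, 0, -6], "dr": [0, 0, 0], "fingers": 1},
    {"delta_pos": [-2, 2, -9], "dr": [0, 0, 0], "fingers": 1},
    {"delta_pos": [-5, 5, -10], "dr": [0, 0, 0], "fingers": 1}
  ]
}}

```text
time: 10.35
tool_pos: [0.5342, 0.1847, 0.2233]
tool_rot: [-3.141, -0.005, 0.001]
contact_force: [0.4, 0.6, 0.1]
opening: 0.026
grip_force: 12.0
```

{"name": "step_arm", "arguments": {
  "increments": [
    {"delta_pos": [-2, 4, 0], "dr": [0, 0, 0], "fingers": 1},
    {"delta_pos": [-3, 9, 0], "dr": [0, 0, 0], "fingers": 1},
    {"delta_pos": [-3, 14.5, 0], "dr": [0, 0, 0], "fingers": 1},
    {"delta_pos": [-3, 20, 0], "dr": [0, 0, 0], "fingers": 1},
    {"delta_pos": [-2, 25, 0], "dr": [0, 0, 0], "fingers": 1}
  ]
}}

```text
time: 10.98
tool_pos: [0.5133, -0.0672, 0.2219]
tool_rot: [3.141, -0.001, 0.0]
contact_force: [0.8, 0.8, 0.2]
opening: 0.0262
grip_force: 12.0
```

{"name": "step_arm", "arguments": {
  "increments": [
    {"delta_pos": [1, 5, 0], "dr": [0, 0, 0], "fingers": 1},
    {"delta_pos": [2, 9, 1], "dr": [0, 0, 0], "fingers": 1},
    {"delta_pos": [2, 9, 1], "dr": [0, 0, 0], "fingers": 1},
    {"delta_pos": [2, 9, 1], "dr": [0, 0, 0], "fingers": 1},
    {"delta_pos": [2, 9, 1], "dr": [0, 0, 0], "fingers": 1}
  ]
}}

```text
time: 11.6
tool_pos: [0.5336, -0.1543, 0.2114]
tool_rot: [3.141, -0.001, 0.002]
contact_force: [0.5, -0.3, 0.6]
opening: 0.0264
grip_force: 12.0
```

```bash
python3 - <<'E'
from h import *
p=viewer.camera_params('wrist');im=viewer.read_camera('wrist');cv2.imwrite('pics/w3.png',im[:,:,::-1])
for o in blobs(im,'white',amin=300)[:6]: print(o,onplane(p,o[1],.009).round(4))
for o in blobs(im,'blue',amin=100)[:3]: print(o,onplane(p,o[1],robot.observe()['tool_pos'][2]+.023).round(4))
totool([.568,-.187,.0425],0.)
E
```

```text
(9130, [60.9, 47.8], [0, 0, 122, 103]) [0.6574 0.0959 0.009 ]
(4917, [370.0, 29.9], [330, 0, 83, 62]) [ 0.6739 -0.205   0.009 ]
(1379, [442.1, 51.8], [411, 0, 86, 71]) [ 0.6546 -0.2766  0.009 ]
(965, [355.0, 126.3], [324, 112, 53, 34]) [ 0.583 -0.194  0.009]
(672, [356.6, 226.8], [341, 213, 36, 27]) [ 0.4699 -0.2     0.009 ]
(602, [547.9, 50.8], [507, 39, 66, 19]) [ 0.6557 -0.3799  0.009 ]
(2340, [316.0, 275.3], [287, 250, 59, 48]) [ 0.5378 -0.1534  0.2344]
(358, [619.5, 29.5], [601, 20, 39, 20]) [ 0.6381 -0.2624  0.2344]
pos [ 0.5337 -0.1543  0.2114] rot [ 3.1413e+00 -7.0000e-04  2.0000e-03] d_cm [ 3.41  3.28 16.89]
dr [ 0.02 -0.04  0.11]
```

View pics/w3.png

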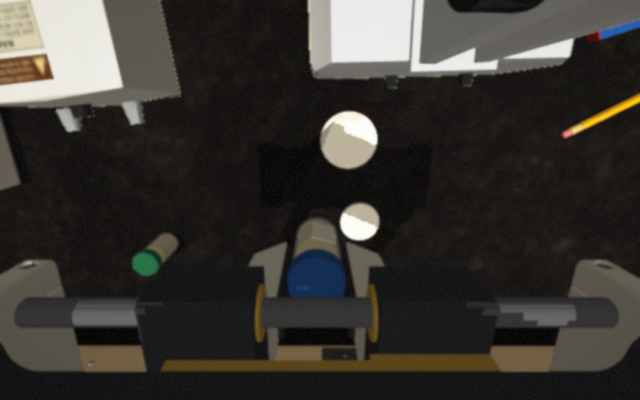

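The large disc is at about (349,140), half in shadow, and the vial is gripped straight at (316,275). The microscope's front edge is along row 78.

```bash
python3 - <<'E'
from h import *
p=viewer.camera_params('wrist')
im=cv2.imread('pics/w3.png'); roi=im[95:185,300:400].max(2)
n,l,st,c=cv2.connectedComponentsWithStats((roi>95).astype(np.uint8))
for i in range(1,n):
    if st[i,4]>500:
        x,y,w,h,a=st[i]; m=(x+w/2-.5+300,y+h/2-.5+95); print(st[i],c[i]+[300,95],onplane(p,c[i]+[300,95],.009).round(4),onplane(p,m,.009).round(4))
for z in (.0,.08,.12): print(z,onplane(p,(320,78),z).round(3))
E
```

```text
[  21   16   57   58 2637] [348.43041335 139.23473644] [ 0.5696 -0.1875  0.009 ] [ 0.5693 -0.1882  0.009 ]
0.0 [ 0.631 -0.157  0.   ]
0.08 [ 0.628 -0.156  0.08 ]
0.12 [ 0.626 -0.156  0.12 ]
```

```bash
python3 - <<'E'
from h import *
print(robot.observe()['qpos'].round(3))
im=cv2.imread('pics/top0.png')[0:260,390:590]; w=cv2.imread('pics/scene0.png')[0:170,230:430]
cv2.imwrite('pics/m.png',np.hstack([cv2.resize(im,(400,520)),cv2.resize(w,(400,340)) if 0 else cv2.copyMakeBorder(cv2.resize(w,(400,340)),0,180,0,0,0)]))
E
```

```text
[-0.419  0.41   1.464  0.     1.267  1.149]
```

View pics/m.png

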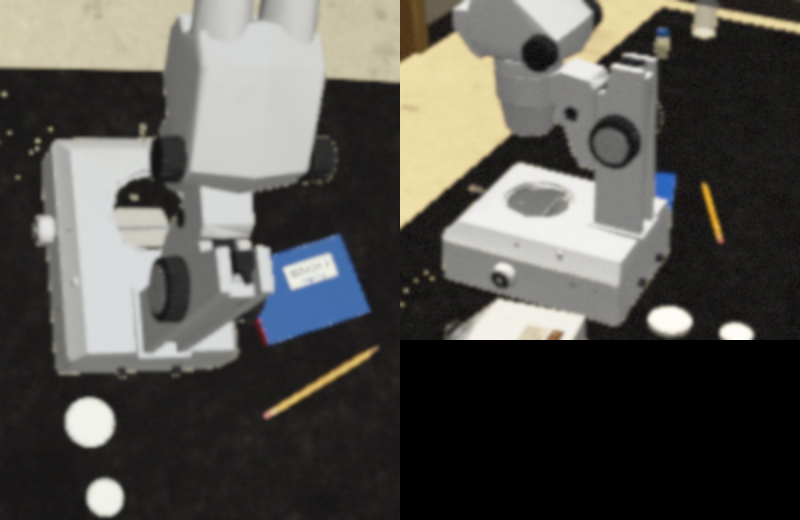

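The crop puts the microscope pillar close behind the disc, at x about 0.635 and y about -0.23. I'll turn the tool half a turn so the camera side faces away from it.

{"name": "step_arm", "arguments": {
  "increments": [
    {"delta_pos": [0, 0, 0], "dr": [0, 0, -10], "fingers": 1},
    {"delta_pos": [0, 0, 0], "dr": [0, 0, -20], "fingers": 1},
    {"delta_pos": [0, 0, 0], "dr": [0, 0, -30], "fingers": 1},
    {"delta_pos": [0, 0, 0], "dr": [0, 0, -40], "fingers": 1},
    {"delta_pos": [0, 0, 0], "dr": [0, 0, -50], "fingers": 1}
  ]
}}

```text
time: 12.28
tool_pos: [0.5337, -0.1544, 0.2112]
tool_rot: [3.141, -0.0, 0.88]
contact_force: [0.4, 0.6, 0.2]
opening: 0.026
grip_force: 12.0
```

{"name": "step_arm", "arguments": {
  "increments": [
    {"delta_pos": [0, 0, 0], "dr": [0, 0, -10], "fingers": 1},
    {"delta_pos": [0, 0, 0], "dr": [0, 0, -20], "fingers": 1},
    {"delta_pos": [0, 0, 0], "dr": [0, 0, -30], "fingers": 1},
    {"delta_pos": [0, 0, 0], "dr": [0, 0, -40], "fingers": 1},
    {"delta_pos": [0, 0, 0], "dr": [0, 0, -50], "fingers": 1}
  ]
}}

```text
time: 12.9
tool_pos: [0.5337, -0.1544, 0.2112]
tool_rot: [3.141, 0.0, 1.753]
contact_force: [0.3, 0.1, -0.2]
opening: 0.0259
grip_force: 12.0
```

{"name": "step_arm", "arguments": {
  "increments": [
    {"delta_pos": [0, 0, 0], "dr": [0, 0, -10], "fingers": 1},
    {"delta_pos": [0, 0, 0], "dr": [0, 0, -20], "fingers": 1},
    {"delta_pos": [0, 0, 0], "dr": [0, 0, -30], "fingers": 1},
    {"delta_pos": [0, 0, 0], "dr": [0, 0, -40], "fingers": 1},
    {"delta_pos": [0, 0, 0], "dr": [0, 0, -50], "fingers": 1}
  ]
}}

```text
time: 13.52
tool_pos: [0.5337, -0.1544, 0.2112]
tool_rot: [3.142, 0.001, 2.626]
contact_force: [0.2, 0.7, -0.8]
opening: 0.0257
grip_force: 12.0
```

{"name": "step_arm", "arguments": {
  "increments": [
    {"delta_pos": [0, 0, 0], "dr": [0, 0, -10], "fingers": 1},
    {"delta_pos": [0, 0, 0], "dr": [0, 0, -20], "fingers": 1},
    {"delta_pos": [0, 0, 0], "dr": [0, 0, -30], "fingers": 1},
    {"delta_pos": [0, 0, 0], "dr": [0, 0, -30], "fingers": 1},
    {"delta_pos": [0, 0, 0], "dr": [0, 0, -30], "fingers": 1}
  ]
}}

```text
time: 14.15
tool_pos: [0.5337, -0.1549, 0.211]
tool_rot: [-3.141, 0.0, 3.139]
contact_force: [-0.8, -1.0, -0.4]
opening: 0.0261
grip_force: 12.0
```

```bash
python3 -c "
from h import *
totool([.5682,-.1873,.0425],np.pi)"
```

```text
pos [ 0.5337 -0.1549  0.211 ] rot [-3.1414e+00  3.0000e-04  3.1394e+00] d_cm [-3.46 -3.23 16.85]
dr [-0.01  0.02 -0.13]
```

{"name": "step_arm", "arguments": {
  "increments": [
    {"delta_pos": [-3.46, -3.23, 2], "dr": [0, 0, 0], "fingers": 1},
    {"delta_pos": [-3.46, -3.23, 6], "dr": [0, 0, 0], "fingers": 1},
    {"delta_pos": [-3.46, -3.23, 11], "dr": [0, 0, 0], "fingers": 1},
    {"delta_pos": [-3.46, -3.23, 14.5], "dr": [0, 0, 0], "fingers": 1},
    {"delta_pos": [-3.46, -3.23, 15.5], "dr": [0, 0, 0], "fingers": 1}
  ]
}}

```text
time: 14.78
tool_pos: [0.567, -0.187, 0.0536]
tool_rot: [3.14, -0.004, 3.14]
contact_force: [0.5, -0.3, 0.8]
opening: 0.0261
grip_force: 12.0
```

{"name": "step_arm", "arguments": {
  "increments": [
    {"delta_pos": [0, 0, 0.4], "dr": [0, 0, 0], "fingers": 1},
    {"delta_pos": [0, 0, 0.8], "dr": [0, 0, 0], "fingers": 1},
    {"delta_pos": [0, 0, 1], "dr": [0, 0, 0], "fingers": 1},
    {"delta_pos": [0, 0, 1.2], "dr": [0, 0, 0], "fingers": 1},
    {"delta_pos": [0, 0, 1.2], "dr": [0, 0, 0], "fingers": 1}
  ]
}}

```text
time: 15.4
tool_pos: [0.5683, -0.1877, 0.044]
tool_rot: [-3.141, 0.0, -3.141]
contact_force: [-0.5, -0.2, 0.2]
opening: 0.0263
grip_force: 12.0
```

```bash
python3 -c "
from h import *
totool([.5682,-.1873,.0425],np.pi)
t=viewer.read_camera('top');p=viewer.camera_params('top');c=viewer.read_camera('scene');q=viewer.camera_params('scene')
print(blobs(c,'blue',(367,150),20),proj(q,(.568,-.187,.06)))
for o in blobs(c,'blue',(367,150),20)[:1]: print(onplane(q,o[1],.06))
"
```

```text
pos [ 0.5683 -0.1877  0.044 ] rot [-3.1414e+00  2.0000e-04 -3.1413e+00] d_cm [0.01 0.04 0.15]
dr [-0.01  0.01  0.02]
[] [365.69050084 144.84475515]
```

{"name": "step_arm", "arguments": {
  "increments": [
    {"delta_pos": [0, 0, 0.05], "dr": [0, 0, 0], "fingers": 1},
    {"delta_pos": [0, 0, 0.1], "dr": [0, 0, 0], "fingers": 1},
    {"delta_pos": [0, 0, 0.15], "dr": [0, 0, 0], "fingers": 1},
    {"delta_pos": [0, 0, 0.15], "dr": [0, 0, 0], "fingers": 1},
    {"delta_pos": [0, 0, 0.15], "dr": [0, 0, 0], "fingers": 1}
  ]
}}

```text
time: 16.12
tool_pos: [0.5682, -0.1877, 0.0422]
tool_rot: [-3.142, -0.0, -3.141]
contact_force: [-0.1, 0.4, 0.2]
opening: 0.0262
grip_force: 12.0
```

{"name": "step_arm", "arguments": {
  "increments": [
    {"delta_pos": [0, 0, 0.05], "dr": [0, 0, 0], "fingers": 1},
    {"delta_pos": [0, 0, 0.1], "dr": [0, 0, 0], "fingers": 1},
    {"delta_pos": [0, 0, 0.1], "dr": [0, 0, 0], "fingers": 1},
    {"delta_pos": [0, 0, 0.1], "dr": [0, 0, 0], "fingers": 1},
    {"delta_pos": [0, 0, 0.1], "dr": [0, 0, 0], "fingers": 1}
  ]
}}

```text
time: 16.75
tool_pos: [0.5683, -0.1877, 0.0414]
tool_rot: [-3.141, 0.0, -3.141]
contact_force: [-0.5, 0.5, 1.8]
opening: 0.0257
grip_force: 12.0
```

Slight contact. I'll release by opening gradually, then rise.

{"name": "step_arm", "arguments": {
  "increments": [
    {"delta_pos": [0, 0, 0.02], "dr": [0, 0, 0], "fingers": 0.35},
    {"delta_pos": [0, 0, 0.02], "dr": [0, 0, 0], "fingers": 0.2},
    {"delta_pos": [0, 0, 0.02], "dr": [0, 0, 0], "fingers": 0},
    {"delta_pos": [0, 0, -0.5], "dr": [0, 0, 0], "fingers": -0.2},
    {"delta_pos": [0, 0, -3], "dr": [0, 0, 0], "fingers": -0.3}
  ]
}}

```text
time: 17.38
tool_pos: [0.5672, -0.1872, 0.0704]
tool_rot: [3.14, -0.003, -3.141]
contact_force: [0.2, -0.7, 0.1]
opening: 0.0584
grip_force: 0.0
```

{"name": "step_arm", "arguments": {
  "increments": [
    {"delta_pos": [0, 0, -4], "dr": [0, 0, 0], "fingers": -0.3},
    {"delta_pos": [0, 0, -9], "dr": [0, 0, 0], "fingers": -0.3},
    {"delta_pos": [0, 0, -14], "dr": [0, 0, 0], "fingers": -0.3},
    {"delta_pos": [4, 4, -15], "dr": [0, 0, 0], "fingers": -0.3},
    {"delta_pos": [9, 6, -15], "dr": [0, 0, 0], "fingers": -0.3}
  ]
}}

```text
time: 18.0
tool_pos: [0.4779, -0.1267, 0.2227]
tool_rot: [-3.141, 0.003, -3.14]
contact_force: [-0.7, 0.7, -0.3]
opening: 0.0598
grip_force: 0.0
```

```bash
python3 - <<'E'
from h import *
t=viewer.read_camera('top');p=viewer.camera_params('top');c=viewer.read_camera('scene');q=viewer.camera_params('scene')
w=viewer.read_camera('wrist'); wp=viewer.camera_params('wrist')
cv2.imwrite('pics/w4.png',np.hstack([w[:, 100:540],cv2.resize(c[120:200,320:420],(360,400))])[:,:,::-1])
for n,im,pp,nr in (('top',t,p,(436,205)),('scene',c,q,(366,145)),('wrist',w,wp,None)):
  for o in blobs(im,'blue',nr,20)[:2]: print(n,o,onplane(pp,o[1],.060).round(4))
for o in blobs(t,'red',(198,258),15)[:1]: print(onplane(p,o[1],.056).round(4))
totool([.455,.3835,.2],np.pi)
E
```

```text
top (77, [439.8, 209.3], [435, 205, 11, 9]) [ 0.5659 -0.1865  0.06  ]
scene (81, [366.6, 144.0], [361, 140, 12, 9]) [ 0.5673 -0.1919  0.06  ]
wrist (256, [262.8, 271.9], [257, 259, 14, 26]) [ 0.5732 -0.1822  0.06  ]
[0.4559 0.3839 0.056 ]
pos [ 0.4762 -0.1265  0.2219] rot [ 3.1415e+00 -4.0000e-04 -3.1406e+00] d_cm [ 2.06 51.    2.2 ]
dr [ 0.01 -0.03  0.06]
```

View pics/w4.png

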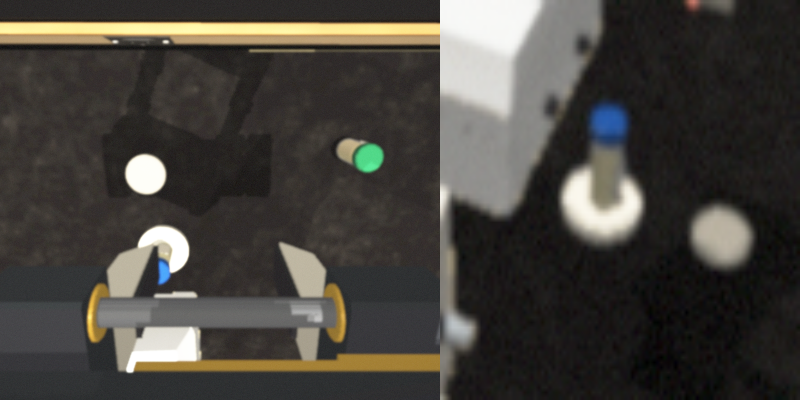

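The blue vial stands upright, central on the large disc. Next is the red vial.

{"name": "step_arm", "arguments": {
  "increments": [
    {"delta_pos": [0, 5, 0], "dr": [0, 0, 0], "fingers": -0.3},
    {"delta_pos": [0.5, 11, 0], "dr": [0, 0, 0], "fingers": -0.3},
    {"delta_pos": [1, 17, 0], "dr": [0, 0, 0], "fingers": -0.3},
    {"delta_pos": [1.5, 23, 0], "dr": [0, 0, 0], "fingers": -0.3},
    {"delta_pos": [2, 28.5, 0], "dr": [0, 0, 0], "fingers": -0.3}
  ]
}}

```text
time: 18.77
tool_pos: [0.4592, 0.1594, 0.2218]
tool_rot: [3.141, 0.002, -3.141]
contact_force: [0.5, 0.3, -0.3]
opening: 0.06
grip_force: 0.0
```

{"name": "step_arm", "arguments": {
  "increments": [
    {"delta_pos": [0, 5, 0], "dr": [0, 0, 0], "fingers": -0.3},
    {"delta_pos": [0, 11, 0], "dr": [0, 0, 0], "fingers": -0.3},
    {"delta_pos": [0, 17, 0], "dr": [0, 0, 0], "fingers": -0.3},
    {"delta_pos": [0, 22, 2], "dr": [0, 0, 0], "fingers": -0.3},
    {"delta_pos": [0, 22.5, 7], "dr": [0, 0, 0], "fingers": -0.3}
  ]
}}

```text
time: 19.4
tool_pos: [0.46, 0.3871, 0.1523]
tool_rot: [3.137, 0.007, -3.138]
contact_force: [0.7, 0.4, -0.4]
opening: 0.0597
grip_force: 0.0
```

```bash
python3 - <<'E'
from h import *
w=viewer.read_camera('wrist'); wp=viewer.camera_params('wrist')
for o in blobs(w,'red',amin=100)[:2]: print(o,onplane(wp,o[1],.056).round(4))
totool([.4552,.3833,.032],np.pi)
E
```

```text
(1006, [309.8, 195.9], [292, 179, 37, 35]) [0.4453 0.3793 0.056 ]
(694, [554.6, 234.9], [534, 221, 45, 30]) [0.4764 0.5715 0.056 ]
pos [0.456  0.3835 0.1436] rot [-3.1377 -0.0064 -3.1387] d_cm [1.000e-02 3.000e-02 1.116e+01]
dr [-0.22 -0.37  0.17]
```

{"name": "step_arm", "arguments": {
  "increments": [
    {"delta_pos": [0, 0, 0], "dr": [0, 0, 0], "fingers": -0.3},
    {"delta_pos": [0, 0, 3], "dr": [0, 0, 0], "fingers": -0.3},
    {"delta_pos": [0, 0, 6], "dr": [0, 0, 0], "fingers": -0.3},
    {"delta_pos": [0, 0, 6.5], "dr": [0, 0, 0], "fingers": -0.3},
    {"delta_pos": [0, 0, 6.5], "dr": [0, 0, 0], "fingers": -0.3}
  ]
}}

```text
time: 20.08
tool_pos: [0.4594, 0.3825, 0.0882]
tool_rot: [3.14, 0.002, 3.141]
contact_force: [-0.4, 0.1, 0.2]
opening: 0.0599
grip_force: 0.0
```

```bash
python3 - <<'E'
from h import *
w=viewer.read_camera('wrist')
w=viewer.read_camera('wrist'); wp=viewer.camera_params('wrist')
for o in blobs(w,'red',amin=100)[:2]: print(o,onplane(wp,o[1],.056).round(4))
totool([.4552,.3833,.032],np.pi)
E
```

```text
(1649, [316.1, 228.1], [293, 206, 47, 45]) [0.4527 0.3837 0.056 ]
(309, [616.4, 261.6], [593, 252, 47, 25]) [0.4755 0.5725 0.056 ]
pos [0.4593 0.3827 0.0884] rot [3.1398e+00 3.0000e-03 3.1416e+00] d_cm [0.43 0.05 5.63]
dr [ 0.1   0.17 -0.  ]
```

{"name": "step_arm", "arguments": {
  "increments": [
    {"delta_pos": [0.45, 0.05, 1], "dr": [0, 0, 0], "fingers": -0.3},
    {"delta_pos": [0.45, 0.05, 4], "dr": [0, 0, 0], "fingers": -0.3},
    {"delta_pos": [0.45, 0.05, 5.6], "dr": [0, 0, 0], "fingers": -0.3},
    {"delta_pos": [0.45, 0.05, 5.6], "dr": [0, 0, 0], "fingers": -0.3},
    {"delta_pos": [0.45, 0.05, 5.6], "dr": [0, 0, 0], "fingers": 0}
  ]
}}

```text
time: 20.8
tool_pos: [0.454, 0.3831, 0.0309]
tool_rot: [3.141, 0.001, -3.141]
contact_force: [0.0, 0.2, 0.1]
opening: 0.0537
grip_force: 0.0
```

{"name": "step_arm", "arguments": {
  "increments": [
    {"delta_pos": [0, 0, 0], "dr": [0, 0, 0], "fingers": 1},
    {"delta_pos": [0, 0, 0], "dr": [0, 0, 0], "fingers": 1},
    {"delta_pos": [0, 0, 0], "dr": [0, 0, 0], "fingers": 1},
    {"delta_pos": [0, 0, 0], "dr": [0, 0, 0], "fingers": 1},
    {"delta_pos": [0, 0, 0], "dr": [0, 0, 0], "fingers": 1}
  ]
}}

```text
time: 21.42
tool_pos: [0.4537, 0.3829, 0.0306]
tool_rot: [3.141, 0.001, -3.141]
contact_force: [-0.5, -0.9, 3.0]
opening: 0.026
grip_force: 12.0
```

{"name": "step_arm", "arguments": {
  "increments": [
    {"delta_pos": [0, 0, -1], "dr": [0, 0, 0], "fingers": 1},
    {"delta_pos": [0, 0, -5], "dr": [0, 0, 0], "fingers": 1},
    {"delta_pos": [0, 0, -10], "dr": [0, 0, 0], "fingers": 1},
    {"delta_pos": [0, 0, -15], "dr": [0, 0, 0], "fingers": 1},
    {"delta_pos": [0, 0, -16], "dr": [0, 0, 0], "fingers": 1}
  ]
}}

```text
time: 22.05
tool_pos: [0.4548, 0.3837, 0.1946]
tool_rot: [3.138, 0.006, -3.141]
contact_force: [0.1, -0.4, -1.0]
opening: 0.0262
grip_force: 12.0
```

```bash
python3 -c "
from h import *
totool([.5835,.2345,.16],np.pi)"
```

```text
pos [0.4548 0.3837 0.1946] rot [ 3.1377  0.0061 -3.1411] d_cm [-12.84 -14.94   3.48]
dr [0.22 0.35 0.03]
```

{"name": "step_arm", "arguments": {
  "increments": [
    {"delta_pos": [-3, -3.5, 0], "dr": [0, 0, 0], "fingers": 1},
    {"delta_pos": [-7, -8, 0], "dr": [0, 0, 0], "fingers": 1},
    {"delta_pos": [-11, -13, 0], "dr": [0, 0, 0], "fingers": 1},
    {"delta_pos": [-12.9, -14.9, 0], "dr": [0, 0, 0], "fingers": 1},
    {"delta_pos": [-12.9, -14.9, 0], "dr": [0, 0, 0], "fingers": 1}
  ]
}}

```text
time: 22.68
tool_pos: [0.5833, 0.2317, 0.1888]
tool_rot: [-3.141, -0.002, 3.139]
contact_force: [0.6, 0.2, -0.2]
opening: 0.026
grip_force: 12.0
```

```bash
python3 - <<'E'
from h import *
w=viewer.read_camera('wrist')
w=viewer.read_camera('wrist'); p=viewer.camera_params('wrist')
b=cv2.imread('pics/w3.png')[:,:,::-1]
print('blue',blobs(b,'blue',(316,275),30)[:1],'red',blobs(w,'red',(316,275),40)[:1])
cv2.imwrite('pics/w5.png',np.hstack([w[100:400,180:480],b[100:400,200:440]])[:,:,::-1])
totool([.5835,.2345,.16],np.pi)
s=robot.observe()
for z in (.106,):
  for dx in (0,): print('well px',proj(p,(.5835,.2345,z)),'rim edges',[proj(p,(.5835+a,.2345+c,z)).round(0) for a,c in ((-.02,0),(0,.02),(0,-.02))])
E
```

```text
blue [(2340, [316.0, 275.3], [287, 250, 59, 48])] red [(2007, [316.0, 278.8], [287, 257, 59, 40])]
pos [0.5818 0.2339 0.1893] rot [-3.1414e+00 -2.2000e-03 -3.1416e+00] d_cm [-0.18  0.06  2.93]
dr [-0.01 -0.13  0.  ]
well px [315.57773893 212.90508938] rim edges [array([316., 187.]), array([342., 213.]), array([289., 213.])]
```

View pics/w5.png

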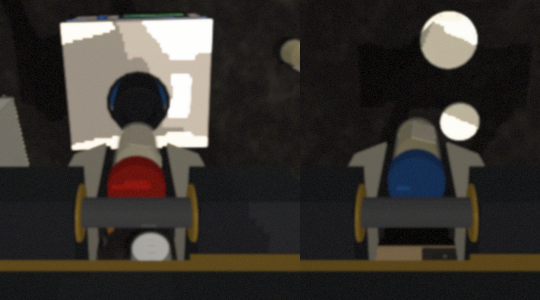

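The red vial hangs straight in the grip at px (316,279), and the black carriage and hole are just ahead at about px (320,195). I'll fit the hole circle and compute the vial's offset in the grip.

```bash
python3 - <<'E'
from h import *
from scipy.optimize import least_squares
w=viewer.read_camera('wrist'); p=viewer.camera_params('wrist')
s=robot.observe(); print(s['tool_pos'].round(4))
T=np.array(p['T']);Rm=R.from_euler('xyz',s['tool_rot']).as_matrix()
Tt=np.eye(4);Tt[:3,:3]=Rm.T@T[:3,:3];Tt[:3,3]=Rm.T@(T[:3,3]-s['tool_pos'])
pt=dict(p,T=Tt); a=np.linspace(0,2*np.pi,73)
for nm,h in (('blue',.0335),('red',.0306)):
    for ox in (-.002,0,.002):
        pts=np.array([proj(pt,(ox+.0135*np.cos(t),.0135*np.sin(t),h-z)) for t in a for z in (.046,.056)])
        print(nm,ox,'minrow',pts[:,1].min().round(1),'cols',pts[:,0].min().round(1),pts[:,0].max().round(1))
def fit(im,p,c0,angs,rmax):
    g=cv2.GaussianBlur(im,(3,3),0).max(2).astype(int); P=[]
    for t in angs:
        for r in np.arange(rmax,3,-.5):   # from outside inwards: bright top -> dark hole
            u=c0+r*np.array([np.cos(t),np.sin(t)])
            if g[int(round(u[1])),int(round(u[0]))]<80: P.append(onplane(p,u,.082)[:2]);break
    P=np.array(P); f=least_squares(lambda c:np.hypot(*(P-c[:2]).T)-.023,[.583,.234],loss='soft_l1',f_scale=.001)
    print('hole',f.x.round(4),'rms',np.sqrt((f.fun**2).mean()).round(4),len(P))
fit(w,p,np.array([319,202.]),np.radians(np.arange(180,361,5)),42)
tp=viewer.camera_params('top');fit(np.load('top.npy'),tp,np.array([260.5,202.]),np.radians(np.arange(-20,201,10)),17)
E
```

```text
[0.5816 0.2345 0.1896]
blue -0.002 minrow 254.7 cols 284.8 343.4
blue 0 minrow 250.9 cols 284.7 343.5
blue 0.002 minrow 247.0 cols 284.5 343.6
red -0.002 minrow 257.5 cols 284.2 343.9
red 0 minrow 253.6 cols 284.1 344.0
red 0.002 minrow 249.7 cols 284.0 344.1
hole [0.5801 0.2359] rms 0.0011 37
hole [0.5869 0.2345] rms 0.0019 19
```

{"name": "step_arm", "arguments": {
  "increments": [
    {"delta_pos": [-0.04, 0.02, 2], "dr": [0, 0, 0], "fingers": 1},
    {"delta_pos": [-0.04, 0.02, 4], "dr": [0, 0, 0], "fingers": 1},
    {"delta_pos": [-0.04, 0.02, 5], "dr": [0, 0, 0], "fingers": 1},
    {"delta_pos": [-0.04, 0.02, 5], "dr": [0, 0, 0], "fingers": 1},
    {"delta_pos": [-0.04, 0.02, 5], "dr": [0, 0, 0], "fingers": 1}
  ]
}}

```text
time: 23.45
tool_pos: [0.5832, 0.2345, 0.1411]
tool_rot: [3.141, 0.001, -3.141]
contact_force: [-0.1, -0.4, 0.9]
opening: 0.0259
grip_force: 12.0
```

{"name": "step_arm", "arguments": {
  "increments": [
    {"delta_pos": [0, 0, 0.2], "dr": [0, 0, 0], "fingers": 1},
    {"delta_pos": [0, 0, 0.4], "dr": [0, 0, 0], "fingers": 1},
    {"delta_pos": [0, 0, 0.6], "dr": [0, 0, 0], "fingers": 1},
    {"delta_pos": [0, 0, 0.7], "dr": [0, 0, 0], "fingers": 1},
    {"delta_pos": [0, 0, 0.7], "dr": [0, 0, 0], "fingers": 1}
  ]
}}

```text
time: 24.08
tool_pos: [0.5829, 0.234, 0.1331]
tool_rot: [-3.141, -0.0, -3.141]
contact_force: [-0.4, 0.1, -0.4]
opening: 0.0261
grip_force: 12.0
```

{"name": "step_arm", "arguments": {
  "increments": [
    {"delta_pos": [0.08, 0.04, 0.4], "dr": [0, 0, 0], "fingers": 1},
    {"delta_pos": [0.08, 0.04, 0.8], "dr": [0, 0, 0], "fingers": 1},
    {"delta_pos": [0.08, 0.04, 1.1], "dr": [0, 0, 0], "fingers": 1},
    {"delta_pos": [0.08, 0.04, 1.3], "dr": [0, 0, 0], "fingers": 1},
    {"delta_pos": [0.08, 0.04, 1.3], "dr": [0, 0, 0], "fingers": 1}
  ]
}}

```text
time: 24.7
tool_pos: [0.5821, 0.2344, 0.1201]
tool_rot: [-3.141, -0.0, -3.141]
contact_force: [0.5, 0.0, -0.4]
opening: 0.0262
grip_force: 12.0
```

Inserted, about 2 mm above the pocket floor. I'll lower the rest of the way, release, rise and close for pressing.

{"name": "step_arm", "arguments": {
  "increments": [
    {"delta_pos": [0, 0, 0.1], "dr": [0, 0, 0], "fingers": 1},
    {"delta_pos": [0, 0, 0.2], "dr": [0, 0, 0], "fingers": 1},
    {"delta_pos": [0, 0, 0.2], "dr": [0, 0, 0], "fingers": 0.3},
    {"delta_pos": [0, 0, 0.2], "dr": [0, 0, 0], "fingers": 0},
    {"delta_pos": [0, 0, 0.2], "dr": [0, 0, 0], "fingers": -0.2}
  ]
}}

```text
time: 25.32
tool_pos: [0.5821, 0.2344, 0.1182]
tool_rot: [-3.141, -0.0, -3.141]
contact_force: [0.0, -0.0, -0.2]
opening: 0.0475
grip_force: 0.0
```

{"name": "step_arm", "arguments": {
  "increments": [
    {"delta_pos": [0, 0, -2], "dr": [0, 0, 0], "fingers": -0.3},
    {"delta_pos": [0, 0, -5], "dr": [0, 0, 0], "fingers": 0},
    {"delta_pos": [0, 0, -5.5], "dr": [0, 0, 0], "fingers": 1},
    {"delta_pos": [0, 0, -5.5], "dr": [0, 0, 0], "fingers": 1},
    {"delta_pos": [0, 0, -5.5], "dr": [0, 0, 0], "fingers": 1}
  ]
}}

```text
time: 25.95
tool_pos: [0.5815, 0.2342, 0.1718]
tool_rot: [-3.141, -0.002, -3.141]
contact_force: [0.4, -0.5, -0.2]
opening: 0.0244
grip_force: 0.0
```

```bash
python3 - <<'E'
from h import *
w=viewer.read_camera('wrist'); p=viewer.camera_params('wrist');c=viewer.read_camera('scene');q=viewer.camera_params('scene')
cv2.imwrite('pics/w6.png',np.hstack([w[100:400,160:480],cv2.resize(c[190:290,230:363],None,fx=3,fy=3)])[:,:,::-1])
for n,im,pp,nr in (('scene',c,q,(286,216)),('wrist',w,p,(316,240))):
  for o in blobs(im,'red',nr,70)[:1]: print(n,o,onplane(pp,o[1],.144).round(4))
totool([.5835,.2345,.15],np.pi)
E
```

```text
scene (93, [286.2, 217.1], [280, 212, 12, 11]) [0.5808 0.2383 0.144 ]
wrist (1553, [316.3, 240.9], [296, 219, 42, 46]) [0.5813 0.2353 0.144 ]
pos [0.5816 0.2343 0.172 ] rot [-3.1410e+00 -2.0000e-03 -3.1411e+00] d_cm [-0.19  0.02  2.2 ]
dr [-0.04 -0.11  0.03]
```

View pics/w6.png

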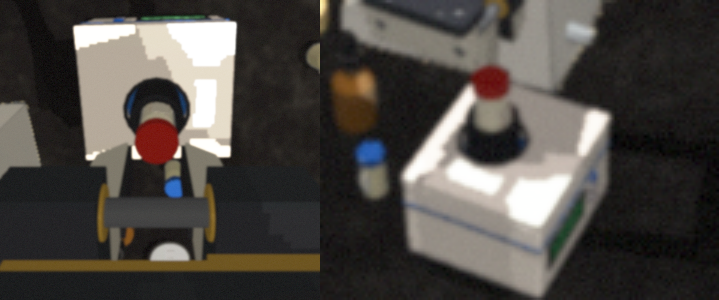

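The red vial stands upright in the raised carriage, cap at (156,141) in the left half. I'll press it down to just short of the known stop height, then creep.

{"name": "step_arm", "arguments": {
  "increments": [
    {"delta_pos": [-0.2, 0, 0], "dr": [0, 0, 0], "fingers": 1},
    {"delta_pos": [-0.2, 0, 0], "dr": [0, 0, 0], "fingers": 1},
    {"delta_pos": [-0.2, 0, 1], "dr": [0, 0, 0], "fingers": 1},
    {"delta_pos": [-0.2, 0, 2], "dr": [0, 0, 0], "fingers": 1},
    {"delta_pos": [-0.2, 0, 2.3], "dr": [0, 0, 0], "fingers": 1}
  ]
}}

```text
time: 26.68
tool_pos: [0.5835, 0.2343, 0.1488]
tool_rot: [-3.141, -0.002, -3.141]
contact_force: [-0.3, -0.2, -0.7]
opening: 0.0003
grip_force: 0.0
```

{"name": "step_arm", "arguments": {
  "increments": [
    {"delta_pos": [0, 0, 0.3], "dr": [0, 0, 0], "fingers": 1},
    {"delta_pos": [0, 0, 0.6], "dr": [0, 0, 0], "fingers": 1},
    {"delta_pos": [0, 0, 0.9], "dr": [0, 0, 0], "fingers": 1},
    {"delta_pos": [0, 0, 1.2], "dr": [0, 0, 0], "fingers": 1},
    {"delta_pos": [0, 0, 1.5], "dr": [0, 0, 0], "fingers": 1}
  ]
}}

```text
time: 27.3
tool_pos: [0.5846, 0.2346, 0.1363]
tool_rot: [3.141, 0.002, -3.141]
contact_force: [-1.4, 0.4, 5.3]
opening: 0.0002
grip_force: 3.0
```

{"name": "step_arm", "arguments": {
  "increments": [
    {"delta_pos": [0, 0, 0.5], "dr": [0, 0, 0], "fingers": 1},
    {"delta_pos": [0, 0, 1], "dr": [0, 0, 0], "fingers": 1},
    {"delta_pos": [0, 0, 1.5], "dr": [0, 0, 0], "fingers": 1},
    {"delta_pos": [0, 0, 2], "dr": [0, 0, 0], "fingers": 1},
    {"delta_pos": [0, 0, 2], "dr": [0, 0, 0], "fingers": 1}
  ]
}}

```text
time: 27.92
tool_pos: [0.5845, 0.2346, 0.1162]
tool_rot: [3.141, 0.002, -3.141]
contact_force: [-0.7, -0.3, 6.9]
opening: 0.0006
grip_force: 3.3
```

{"name": "step_arm", "arguments": {
  "increments": [
    {"delta_pos": [0, 0, 0.05], "dr": [0, 0, 0], "fingers": 1},
    {"delta_pos": [0, 0, 0.1], "dr": [0, 0, 0], "fingers": 1},
    {"delta_pos": [0, 0, 0.1], "dr": [0, 0, 0], "fingers": 1},
    {"delta_pos": [0, 0, 0.1], "dr": [0, 0, 0], "fingers": 1},
    {"delta_pos": [0, 0, 0.1], "dr": [0, 0, 0], "fingers": 1}
  ]
}}

```text
time: 28.55
tool_pos: [0.5847, 0.2346, 0.1156]
tool_rot: [3.141, 0.002, -3.141]
contact_force: [-1.4, -0.3, 6.5]
opening: 0.0007
grip_force: 3.5
```

{"name": "step_arm", "arguments": {
  "increments": [
    {"delta_pos": [0, 0, 0.15], "dr": [0, 0, 0], "fingers": 1},
    {"delta_pos": [0, 0, 0.3], "dr": [0, 0, 0], "fingers": 1},
    {"delta_pos": [0, 0, 0.4], "dr": [0, 0, 0], "fingers": 1},
    {"delta_pos": [0, 0, 0.45], "dr": [0, 0, 0], "fingers": 1},
    {"delta_pos": [0, 0, 0.45], "dr": [0, 0, 0], "fingers": 1}
  ]
}}

```text
time: 29.18
tool_pos: [0.5847, 0.2347, 0.1112]
tool_rot: [3.141, 0.002, -3.141]
contact_force: [-2.4, 0.7, 7.2]
opening: 0.0007
grip_force: 3.8
```

{"name": "step_arm", "arguments": {
  "increments": [
    {"delta_pos": [0, 0, 0.05], "dr": [0, 0, 0], "fingers": 1},
    {"delta_pos": [0, 0, 0.05], "dr": [0, 0, 0], "fingers": 1},
    {"delta_pos": [0, 0, 0.05], "dr": [0, 0, 0], "fingers": 1},
    {"delta_pos": [0, 0, 0.05], "dr": [0, 0, 0], "fingers": 1},
    {"delta_pos": [0, 0, 0.05], "dr": [0, 0, 0], "fingers": 1}
  ]
}}

```text
time: 29.8
tool_pos: [0.5848, 0.2347, 0.1107]
tool_rot: [3.141, 0.002, -3.141]
contact_force: [-2.4, -0.7, 8.6]
opening: 0.0007
grip_force: 3.9
```

{"name": "step_arm", "arguments": {
  "increments": [
    {"delta_pos": [0, 0, 0.08], "dr": [0, 0, 0], "fingers": 1},
    {"delta_pos": [0, 0, 0.08], "dr": [0, 0, 0], "fingers": 1},
    {"delta_pos": [0, 0, 0.08], "dr": [0, 0, 0], "fingers": 1},
    {"delta_pos": [0, 0, 0.08], "dr": [0, 0, 0], "fingers": 1},
    {"delta_pos": [0, 0, 0.08], "dr": [0, 0, 0], "fingers": 1}
  ]
}}

```text
time: 30.42
tool_pos: [0.5848, 0.2347, 0.11]
tool_rot: [3.141, 0.002, -3.141]
contact_force: [-1.7, -0.1, 7.7]
opening: 0.0006
grip_force: 4.0
```

{"name": "step_arm", "arguments": {
  "increments": [
    {"delta_pos": [0, 0, 0.08], "dr": [0, 0, 0], "fingers": 1},
    {"delta_pos": [0, 0, 0.08], "dr": [0, 0, 0], "fingers": 1},
    {"delta_pos": [0, 0, 0.08], "dr": [0, 0, 0], "fingers": 1},
    {"delta_pos": [0, 0, 0.08], "dr": [0, 0, 0], "fingers": 1},
    {"delta_pos": [0, 0, 0.08], "dr": [0, 0, 0], "fingers": 1}
  ]
}}

```text
time: 31.05
tool_pos: [0.5849, 0.2347, 0.1095]
tool_rot: [3.141, 0.003, -3.141]
contact_force: [-2.0, -1.3, 10.0]
opening: 0.0002
grip_force: 4.8
```

{"name": "step_arm", "arguments": {
  "increments": [
    {"delta_pos": [0, 0, 0.06], "dr": [0, 0, 0], "fingers": 1},
    {"delta_pos": [0, 0, 0.06], "dr": [0, 0, 0], "fingers": 1},
    {"delta_pos": [0, 0, 0.06], "dr": [0, 0, 0], "fingers": 1},
    {"delta_pos": [0, 0, 0.06], "dr": [0, 0, 0], "fingers": 1},
    {"delta_pos": [0, 0, 0.06], "dr": [0, 0, 0], "fingers": 1}
  ]
}}

```text
time: 31.68
tool_pos: [0.585, 0.2348, 0.1092]
tool_rot: [3.141, 0.003, -3.141]
contact_force: [-2.5, 0.5, 10.3]
opening: 0.0003
grip_force: 5.6
```

That is the same stop as before. I'll let go.

{"name": "step_arm", "arguments": {
  "increments": [
    {"delta_pos": [0, 0, -0.7], "dr": [0, 0, 0], "fingers": 1},
    {"delta_pos": [0, 0, -1.5], "dr": [0, 0, 0], "fingers": 1},
    {"delta_pos": [0, 0, -3], "dr": [0, 0, 0], "fingers": 1},
    {"delta_pos": [0, 0, -7], "dr": [0, 0, 0], "fingers": 1},
    {"delta_pos": [4, 0, -10], "dr": [0, 0, 0], "fingers": 1}
  ]
}}

```text
time: 32.3
tool_pos: [0.5456, 0.2342, 0.2084]
tool_rot: [3.141, 0.002, 3.141]
contact_force: [0.1, 0.6, 0.5]
opening: 0.0005
grip_force: 0.0
```

{"name": "step_arm", "arguments": {
  "increments": [
    {"delta_pos": [4, 0, -2], "dr": [0, 0, 0], "fingers": 1},
    {"delta_pos": [8, 0, -4], "dr": [0, 0, 0], "fingers": 1},
    {"delta_pos": [8, 0, -4], "dr": [0, 0, 0], "fingers": 1},
    {"delta_pos": [8, 0, -4], "dr": [0, 0, 0], "fingers": 1},
    {"delta_pos": [8, 0, -4], "dr": [0, 0, 0], "fingers": 1}
  ]
}}

```text
time: 32.92
tool_pos: [0.4648, 0.2342, 0.2462]
tool_rot: [-3.141, -0.001, 3.141]
contact_force: [-0.6, 0.7, 0.1]
opening: 0.0007
grip_force: 0.0
```

```bash
python3 - <<'E'
from h import *
t=viewer.read_camera('top');c=viewer.read_camera('scene');q=viewer.camera_params('scene')
cv2.imwrite('pics/end.png',np.hstack([t[120:300,160:480],np.vstack([c[190:290,230:480],c[110:190,230:480]])])[:,:,::-1].repeat(1,0))
print(blobs(c,'red',(287,225),25),'caught',proj(q,(.583,.2345,.118)),'up',proj(q,(.583,.2345,.14)),blobs(c,'blue',(366,145),15))
E
```

```text
[(87, [286.6, 225.2], [282, 221, 10, 10])] caught [286.52041587 224.62021747] up [286.22863072 217.02412013] []
```

View pics/end.png

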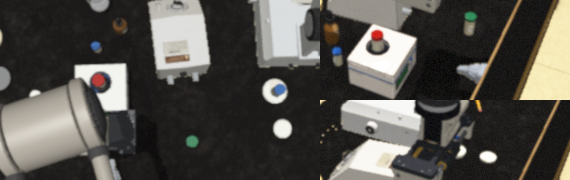

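The red cap sits at row 225, the caught height, so the catch has taken hold. The blue vial stands on the large disc at crop (278,90) in the top view, and the bystanders I can see haven't moved.

```bash
python3 -c "
from cell import robot
print(robot.hand_in())"
```

```text
the job is handed in; nothing more can be done
None
```

I've handed the job in: the blue vial stands upright in the middle of the large white disc and the red vial is caught down in the reader; the highest press force I read was about 12 N and it took about 33 s, with no verdict returned.

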